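Snap the sprung turner rest over to its other stop

ROBOT

A 6-joint arm with a two-finger parallel gripper is mounted at the origin on a cart in front of the work surface, level with it; the furniture and walls round the work are solid. World frame = base frame: x ahead of the robot, y to its left, z up, the work surface at z = 0. Lengths are in m, angles in rad, forces in N, time in s.
With the tool pointing down it reaches from about 0.275 to 0.975 m from the base axis. Payload 8.4 kg.
Tool frame: the origin (TCP) lies between the finger pads; the fingertips stand 14 mm ahead of it and the grasp point (between the pads) lies 5 mm behind it; z points along the fingers, y is the line along which they close (so a half turn about z gives the same grasp; the last joint's range is limited). The gripper opens to 92 mm and grips with 3 to 60 N. Pads are 20 mm wide; open, the fingers measure 128 mm over their backs; the gripper's body (75 mm by 189 mm) begins 69 mm behind the grasp point.
Start: joints at [-1.241, 0.353, 1.633, -0, 1.155, -0.002], TCP at [0.204, -0.591, 0.191] pointing down, gripper open.
Joint ranges: [-2.63, 2.63], [-0.92, 2.1], [0.06, 2.66], [-1.3, 4.44], [0, 2.69], [-3.02, 3.02]. Speed limits (rad/s): [2.22, 2.22, 2.79, 3.14, 3.14, 3.14].

INTERFACE

Orientations are given as a unit quaternion [w, x, y, z].
In Python, from plant import r, cams gives the robot as it stands.
- The arm moves only by the tool play_rows, never from a script. Its argument "plan" is a list of rows, each a list of 3 entries, a list of its own where there are three numbers: the shift along the tool's x, y, z in units of 40 mm (1.0 is 40 mm), then the turn, a rotation vector about the tool's x, y, z in units of 5 degrees (1.0 is 5 degrees), then the opening, from 0 (shut) to 1 (fully open). In form: [[[x, y, z], [rx, ry, rz], grip], ...]. A call has exactly 10 rows; each row is the pose to reach, as a shift and turn from the pose commanded when the call began, along the tool's axes at that moment; what a row does not reach only later rows make up. A row lasts 1/10 s, in which the tool goes at most 50 mm and 8.59 degrees, less where a joint would pass 70% of its speed; a pose out of reach is approached as far as the arm can. A call with a gripper value outside its range is refused whole. The fingers move at their own pace and stop on an object; "force" is the grip in N (left out, the last holds). Time passes only in rows, so rows that repeat a pose let the fingers close, or fill a call up. It gives the time, the measured TCP pose, the force, the opening and the grip force at its end, in the units of the state.
- r.observe(): the state, without advancing time (a new reading comes with each control period).
- cams.grab_frame(name): name is "scene" or "top" or "wrist"; returns (picture, depth): 480x640x3 uint8, red, green, blue; 480x640 float32, m along the optical axis (not along the pixel's ray), 0 where there is no reading.
- cams.camera_info(name): a dict with "camera_matrix" (3x3 intrinsics, pixels), "rvec" (rotation vector, rad) and "tvec" (3), from world to camera coordinates, as OpenCV has them. Camera axes: x right, y down, z forward; pixel columns grow to the right and rows downward; lengths in m; the calibration is good to about 2 mm. The wrist camera is an equidistant fisheye: a pixel r from the principal point sees the ray r / f radians off the axis. A picture is of the moment at which its call begins: read the wrist's pose just before it. camera_info takes no time and is no camera call; for the wrist camera it gives the pose at the moment of the call.
- r.hand_in(): hands the job in; it is judged then, once.
The state is a dict: "time": time; "joints": joint angles; "qd": joint speeds; "joint_torque": joint torques, N m; "ee_pos": TCP position; "eef_rot": TCP orientation; "force": force on the tool from outside, world axes, zero at the start; "moment": the same for the moment, N m; "gripper_width": opening from 0.0 (shut) to 1.0 (fully open); "grip_force": force on a finger pad.
Only numpy, scipy, OpenCV 4.12 (cv2) and the standard library are available. Lean on these libraries where they do the work, as an engineer would, in place of code of your own. Each camera call takes 0.05 s, during which the arm holds its last target. There are 200 camera calls.

TASK

The turner rest, the sprung stand with the round cross-bar on top, is folded over to the left. Push it upright and on past its sprung middle point so that it snaps right over and stays against its other stop, on the right. Leave the other sprung stand, the one with the round plate on top, folded to the left as it is.

Things in the scene. Friction and masses are not known exactly. Their poses are not given: they have to be found in the camera images.
- rest_bar (a point): Middle of the turner rest's steel cross-bar: round, 10 mm thick, 52 mm long, parallel to the hinge, its ends in 18 mm balls. A flat stem (22 x 6 mm) holds it 120 mm from the hinge axis. At the start the stem leans 30 degrees from upright to the left (+y, up to 30 degrees askew): the bar is 139 mm above the table and 60 mm sideways of the hinge. Upright it is 155 mm above the table.
- rest_pivot (a point): Middle of the turner rest's hinge axis, 35 mm above the table, on a steel foot plate (90 x 110 x 6 mm) fixed to the table. x runs along the hinge; y points level to the side to which the rest leans at the start, and it must end leaning to -y. Two buffer posts on the foot, 24 mm either side of the hinge and 59 mm high, stop the stem at 30 degrees either way.
- turner_rest (a joint): Angle of the turner rest (rad): 0 = start stop, leaning 30 degrees left; 0.524 = upright, the over-centre point; 1.047 = other stop, 30 degrees right. A coil spring beside the stem drives it from upright to the nearer stop: 4 to 8 N pushed level at the bar starts it, less is needed towards upright, and beyond that it jumps to the far stop by itself.
- plate_stand (a joint): Angle of the other stand: same foot, hinge, stem, spring and values, but a flat round steel plate of 64 mm diameter (its top 140 mm from the hinge axis) in place of the bar. 0 = its stop on the left, where it starts and must stay; 1.047 = its other stop. It stands 0.23 m or more to the left or right of the turner rest, hinge to hinge.

How it is judged:
At the end, for the whole second after the job is handed in: The turner rest (cross-bar) lies still against its right-hand stop, within 10 degrees, and the stand with the round plate is still at its left-hand stop, within 10 degrees (value of joint turner_rest above 0.87 rad and velocity of joint turner_rest between -0.2 and 0.2 rad/s and value of joint plate_stand below 0.17 rad); the robot touches nothing.
It fails at once if the stand with the round plate is pushed more than 20 degrees off its stop (value of joint plate_stand above 0.35 rad).
It also fails if it takes over 32 s, if anything falls off the work surface, if the arm or the gripper's body presses on something with over 40 N, if the wrist force passes 120 N, or if a joint passes its speed limit or range.

## Working session

There is one attempt and no reset: what is moved stays moved. The work goes in short steps, Python scripts to look and compute and a tool call to move; the robot and the scene stay as the last step left them, time stands still between calls to the robot, and variables do not carry over. Pictures are saved under pics/ and viewed, at most 10 in all, crops included, and the job is handed in when it is done.

Besides the shell and the picture viewer there is one more tool, called after "Call:" by a JSON object that holds its "name" and its "arguments", one argument or row to a line. play_rows: Moves the arm, as the interface text tells. Its arguments: {"type":"object","properties":{"plan":{"type":"array","items":{"type":"array"}},"force":{"type":"number"}},"required":["plan"]}

```bash
mkdir -p pics; python3 - <<'E'
from plant import r,cams
import cv2,numpy as np
for n in("scene","top"):
    p,d=cams.grab_frame(n); cv2.imwrite(f"pics/{n}0.png",p[...,::-1]); np.save(f"pics/{n}0.npy",d)
    print(n,{k:np.round(v,4).tolist() for k,v in cams.camera_info(n).items()})
s=r.observe();print(s["time"],s["ee_pos"],s["eef_rot"],s["force"])
E
```

```text
scene {'camera_matrix': [[617.6332, 0.0, 322.9022], [0.0, 617.6332, 227.49], [0.0, 0.0, 1.0]], 'rvec': [0.6461, -2.5454, 1.2809], 'tvec': [0.4401, 0.2438, 1.0606]}
top {'camera_matrix': [[558.8753, 0.0, 325.6286], [0.0, 558.8753, 227.8121], [0.0, 0.0, 1.0]], 'rvec': [2.2097, -2.1623, 0.0988], 'tvec': [-0.0168, 0.5235, 1.2998]}
0.1 [ 0.20341946 -0.59048064  0.1905422 ] [-6.10915131e-04  9.86270513e-01  1.65136582e-01 -1.02330371e-04] [-0.47831442 -0.25355887  0.88365535]
```

View pics/scene0.png

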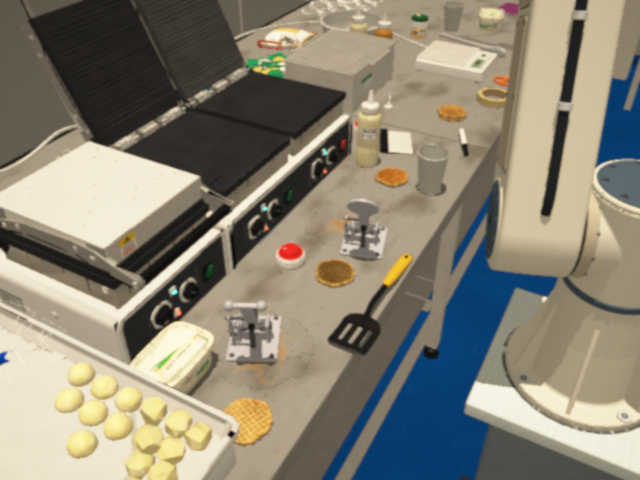

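View pics/top0.png

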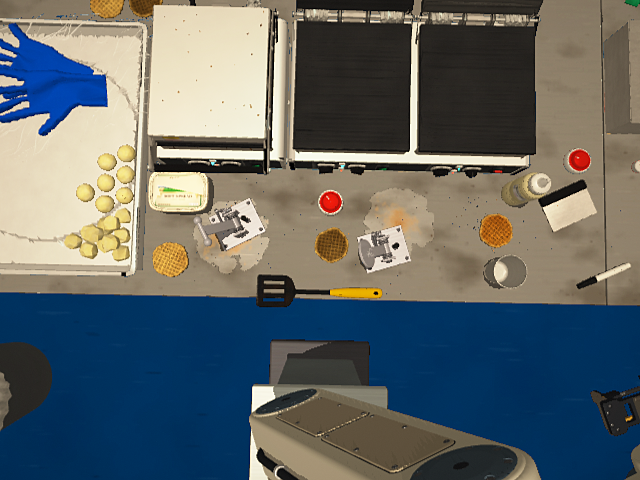

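The scene view shows the cross-bar rest near (250,330) and the plate stand near (362,230). In the top view the bar is at about (203,232), with its foot at about (235,223); the plate stand is at about (378,250). Next I zoom in on the rest and print its measurements.

```bash
cat > h.py <<'E'
import cv2,numpy as np
from plant import r,cams
def cam(n):
    c=cams.camera_info(n);R=cv2.Rodrigues(np.array(c["rvec"],float))[0];return np.array(c["camera_matrix"]),R,np.array(c["tvec"],float).ravel()
def ray(n,u,v,z):
    K,R,t=cam(n);o=-R.T@t;d=R.T@np.linalg.inv(K)@[u,v,1];return o+d*(z-o[2])/d[2]
def cloud(n,d):
    K,R,t=cam(n);v,u=np.mgrid[:480,:640];P=np.stack([(u-K[0,2])/K[0,0]*d,(v-K[1,2])/K[1,1]*d,d],-1);return (P-t)@R
E
python3 - <<'E'
from h import *
p=cv2.imread("pics/top0.png");d=np.load("pics/top0.npy")
a=cv2.resize(p[185:265,175:285],None,fx=6,fy=6,interpolation=cv2.INTER_CUBIC)
for i in range(0,110,10): cv2.putText(a,str(175+i),(i*6,10),0,.35,(0,0,255))
for i in range(10,80,10): cv2.putText(a,str(185+i),(0,i*6),0,.35,(0,0,255))
cv2.imwrite("pics/crop.png",a)
W=cloud("top",d)
for nm,(u0,u1,v0,v1) in dict(rest=(185,275,195,260),plate=(345,420,220,280)).items():
    w=W[v0:v1,u0:u1];dd=d[v0:v1,u0:u1]>0
    for lo,hi in((.13,.16),(.1,.13),(.07,.1)):
        m=dd&(w[...,2]>lo)&(w[...,2]<hi);q=w[m]
        if len(q):print(nm,lo,len(q),q.mean(0).round(4),q.min(0).round(4),q.max(0).round(4))
        if lo==.13 and len(q)>4:print(cv2.PCACompute2(q[:,:2].astype(np.float32),None))
    # foot: bright, z<0.02
    g=p[v0:v1,u0:u1].min(2)>170
    m=(g&dd&(w[...,2]<.03)).astype(np.uint8);print("foot",w[m>0].mean(0),w[m>0][:,2].std())
    pts=np.argwhere(m)[:,::-1].astype(np.float32)+[u0,v0];rc=cv2.minAreaRect(pts.astype(np.float32));print(rc)
    print(np.array([ray("top",*c,.006) for c in cv2.boxPoints(rc)]).round(4),ray("top",*rc[0],.006))
E
```

```text
rest 0.13 209 [0.5027 0.2589 0.1426] [0.4716 0.2402 0.13  ] [0.5334 0.2804 0.1531]
(array([[0.5026625, 0.2589106]], dtype=float32), array([[ 0.88953114,  0.4568746 ],
       [-0.4568746 ,  0.88953114]], dtype=float32), array([[4.1081465e-04],
       [1.6832739e-05]], dtype=float32))
rest 0.1 102 [0.5098 0.2451 0.1148] [0.4967 0.2311 0.1002] [0.5225 0.2593 0.1298]
rest 0.07 132 [0.5258 0.2328 0.0824] [0.5029 0.2186 0.0704] [0.5587 0.2494 0.0998]
foot [0.53183647 0.19307782 0.00561953] 0.0029137995109636146
((236.70004272460938, 223.90003967285156), (37.11872863769531, 45.16857147216797), 63.43495178222656)
[[0.5437 0.2752 0.006 ]
 [0.5944 0.1805 0.006 ]
 [0.5156 0.1384 0.006 ]
 [0.4653 0.2328 0.006 ]] [0.5296085  0.20674664 0.006     ]
plate 0.13 212 [ 0.4606 -0.0869  0.1444] [ 0.4323 -0.1039  0.1301] [ 0.4924 -0.0737  0.1597]
(array([[ 0.46063086, -0.08688024]], dtype=float32), array([[ 0.9526315,  0.3041269],
       [-0.3041269,  0.9526315]], dtype=float32), array([[2.7589046e-04],
       [3.1931471e-05]], dtype=float32))
plate 0.1 143 [ 0.4654 -0.1025  0.1176] [ 0.4347 -0.1152  0.1003] [ 0.4931 -0.0859  0.1298]
plate 0.07 101 [ 0.4824 -0.1181  0.0816] [ 0.4597 -0.1295  0.0706] [ 0.5148 -0.108   0.1   ]
foot [ 0.4799169  -0.16024602  0.00579046] 0.0028940692487784405
((383.546142578125, 248.4569854736328), (37.07665252685547, 45.03374481201172), 73.61045837402344)
[[ 0.5045 -0.0803  0.006 ]
 [ 0.5373 -0.1833  0.006 ]
 [ 0.4527 -0.2092  0.006 ]
 [ 0.4204 -0.1066  0.006 ]] [ 0.47859778 -0.14484305  0.006     ]
```

View pics/crop.png

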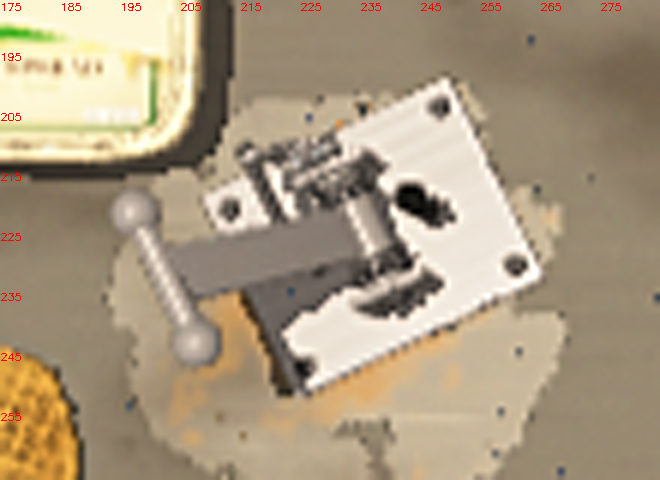

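The rest's bar is at (0.503, 0.259, 0.14) and its foot centre at (0.530, 0.207), so the offset is 59 mm against the 60 mm expected. The lean direction is (-0.46, 0.89), about 27.5° askew. I raise the tool, shut the gripper and carry it over the plate stand.

Call:
{"name": "play_rows", "arguments": {
  "plan": [
    [[0,0,-1.1],[0,0,0],0],
    [[0,0,-2.25],[0,0,0],0],
    [[0.7,-0.95,-2.25],[0,0,-0.3],0],
    [[1.4,-1.9,-2.25],[0,0,-0.6],0],
    [[2.1,-2.85,-2.25],[0,0,-0.9],0],
    [[2.8,-3.8,-2.25],[0,0,-1.2],0],
    [[3.5,-4.75,-2.25],[0,0,-1.5],0],
    [[4.2,-5.7,-2.25],[0,0,-1.8],0],
    [[4.9,-6.65,-2.25],[0,0,-1.8],0],
    [[5.5,-7.6,-2.25],[0,0,-1.8],0]
  ]
}}

```text
time: 1.1
ee_pos: [0.3126, -0.2299, 0.281]
eef_rot: [-0.0, 0.97, 0.242, 0.0]
force: [0.2, -0.6, -0.1]
gripper_width: 0.152
grip_force: 0.0
```

```bash
cat > go.py <<'E'
from h import *
from scipy.spatial.transform import Rotation as Ro
B=np.array([.5027,.2589,.139]);yv=np.array([-.46,.888,0])
def rel(t):
    s=r.observe();w=s["eef_rot"];M=Ro.from_quat([*w[1:],w[0]]).as_matrix()
    print("t",s["time"],s["ee_pos"].round(4) if hasattr(s["ee_pos"],"round") else s["ee_pos"],"xaxis",M[:,0].round(3),"F",np.round(s["force"],1),"rel",(M.T@(np.array(t)-s["ee_pos"])/.04).round(2),"push dir",(M.T@-yv).round(3))
E
python3 -c "
from go import *
t=B+.07*yv;t[2]=.28;rel(t);t[2]=.14;rel(t)"
```

```text
t 1.1 [ 0.3126 -0.2299  0.281 ] xaxis [0.883 0.469 0.   ] F [ 0.2 -0.6 -0.1] rel [  9.95 -10.31   0.03] push dir [-0.011  1.    -0.   ]
t 1.1 [ 0.3126 -0.2299  0.281 ] xaxis [0.883 0.469 0.   ] F [ 0.2 -0.6 -0.1] rel [  9.95 -10.31   3.53] push dir [-0.011  1.    -0.   ]
```

Call:
{"name": "play_rows", "arguments": {
  "plan": [
    [[0.8,-0.85,0],[0,0,0],0],
    [[1.6,-1.7,0],[0,0,0],0],
    [[2.4,-2.5,0],[0,0,0],0],
    [[3.2,-3.3,0],[0,0,0],0],
    [[4.0,-4.15,0],[0,0,0],0],
    [[4.8,-5.0,0],[0,0,0],0],
    [[5.6,-5.8,0],[0,0,0],0],
    [[6.4,-6.6,0],[0,0,0],0],
    [[7.2,-7.5,0],[0,0,0],0],
    [[8.0,-8.3,0],[0,0,0],0]
  ]
}}

```text
time: 2.1
ee_pos: [0.4389, 0.2138, 0.281]
eef_rot: [0.0, 0.97, 0.242, -0.0]
force: [1.0, -0.4, 0.1]
gripper_width: 0.007
grip_force: 0.0
```

```bash
python3 -c "
from go import *
t=B+.07*yv;t[2]=.28;rel(t);t[2]=.14;rel(t)"
```

```text
t 2.1 [0.4389 0.2138 0.281 ] xaxis [ 0.883  0.47  -0.   ] F [ 1.  -0.4  0.1] rel [ 1.96 -2.    0.02] push dir [-0.012  1.    -0.   ]
t 2.1 [0.4389 0.2138 0.281 ] xaxis [ 0.883  0.47  -0.   ] F [ 1.  -0.4  0.1] rel [ 1.96 -2.    3.52] push dir [-0.012  1.    -0.   ]
```

Call:
{"name": "play_rows", "arguments": {
  "plan": [
    [[0.7,-0.7,0],[0,0,0],0],
    [[1.4,-1.4,0],[0,0,0],0],
    [[1.95,-2.0,0],[0,0,0],0],
    [[1.95,-2.0,0],[0,0,0],0],
    [[1.95,-2.0,0.7],[0,0,0],0],
    [[1.95,-2.0,1.4],[0,0,0],0],
    [[1.95,-2.0,2.1],[0,0,0],0],
    [[1.95,-2.0,2.8],[0,0,0],0],
    [[1.95,-2.0,3.5],[0,0,0],0],
    [[1.95,-2.0,3.5],[0,0,0],0]
  ]
}}

```text
time: 3.1
ee_pos: [0.4678, 0.3163, 0.1378]
eef_rot: [0.001, 0.97, 0.242, -0.003]
force: [0.6, 0.7, -0.7]
gripper_width: 0.006
grip_force: 0.0
```

```bash
python3 -c "
from go import *
t=B-.035*yv;t[2]=.14;rel(t)
p,d=cams.grab_frame('scene');cv2.imwrite('pics/s1.png',cv2.resize(p[200:400,150:400,::-1],None,fx=3,fy=3))"
```

```text
t 3.1 [0.4678 0.3163 0.1378] xaxis [ 0.883  0.469 -0.007] F [ 0.6  0.7 -0.7] rel [ 0.09  2.55 -0.05] push dir [-0.011  1.     0.001]
```

View pics/s1.png

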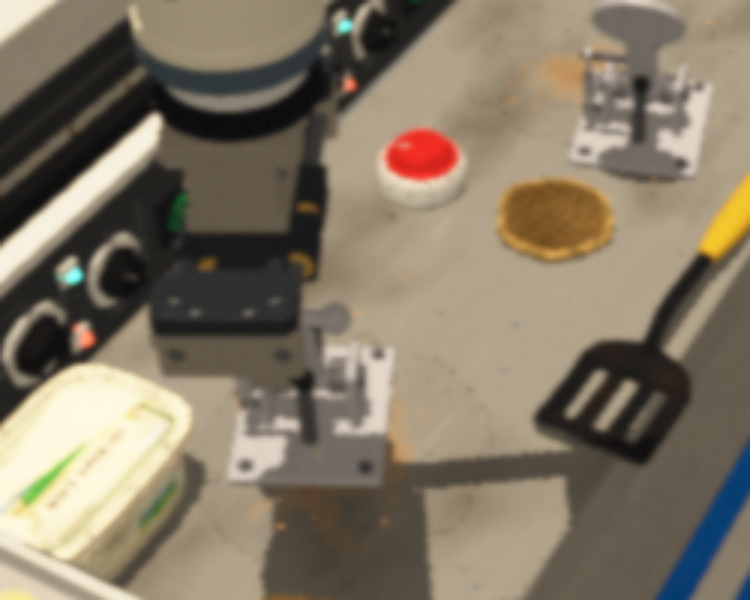

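The picture shows the hand standing clear on the left of the still-folded bar, whose near ball is at about (325,318). I push it slowly along tool +y.

Call:
{"name": "play_rows", "arguments": {
  "plan": [
    [[0.05,0.3,0],[0,0,0],0],
    [[0.08,0.6,0],[0,0,0],0],
    [[0.08,0.85,0],[0,0,0],0],
    [[0.08,1.1,0],[0,0,0],0],
    [[0.08,1.35,0],[0,0,0],0],
    [[0.08,1.6,0],[0,0,0],0],
    [[0.08,1.85,0],[0,0,0],0],
    [[0.08,2.1,0],[0,0,0],0],
    [[0.08,2.3,0],[0,0,0],0],
    [[0.08,2.5,0],[0,0,0],0]
  ]
}}

```text
time: 4.15
ee_pos: [0.5205, 0.2314, 0.1411]
eef_rot: [-0.0, 0.97, 0.242, -0.0]
force: [0.1, 0.0, -0.2]
gripper_width: 0.003
grip_force: 0.0
```

```bash
python3 -c "
from go import *
t=B-.05*yv;t[2]=.14;rel(t)
p,d=cams.grab_frame('scene');cv2.imwrite('pics/s2.png',cv2.resize(p[200:400,150:400,::-1],None,fx=3,fy=3))"
```

```text
t 4.15 [0.5205 0.2314 0.1411] xaxis [ 0.883  0.47  -0.   ] F [ 0.1  0.  -0.2] rel [-0.08  0.43  0.03] push dir [-0.011  1.    -0.   ]
```

View pics/s2.png

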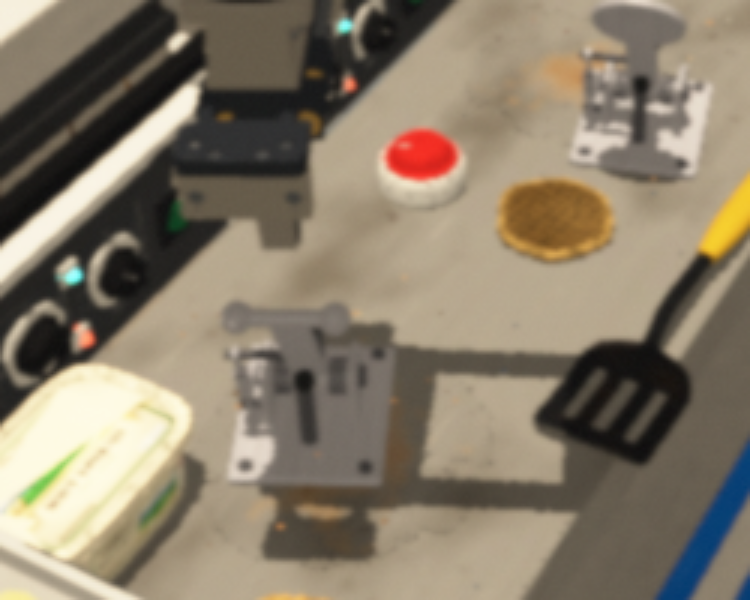

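```bash
python3 -c "
from go import *
K,R,t=cam('scene')
c=lambda P:((lambda q:(q[:2]/q[2]-[150,200])*3)(K@(R@np.array(P)+t))).round()
F=np.array([.5296,.2067,0])
print('campos',-R.T@t)
for nm,P in dict(left=B,right=F-.06*yv+[0,0,.139],up=F+[0,0,.155],tip=[.5205,.2314,.127]).items():print(nm,c(P))
p,d=cams.grab_frame('top')
cv2.imwrite('pics/t2.png',cv2.resize(p[185:265,175:285,::-1],None,fx=6,fy=6))
p,d=cams.grab_frame('scene');W=cloud('scene',d)
q=W[300:312,225:268].reshape(-1,3);q=q[(q[:,2]>.12)&(q[:,2]<.17)];print(len(q),np.median(q,0))
q=W[265:282,235:252].reshape(-1,3);print('finger',np.median(q,0),q.min(0))
"
```

```text
campos [0.05192308 0.83120319 0.82730019]
left [284. 316.]
right [309. 174.]
up [295. 221.]
tip [287. 291.]
356 [0.50078615 0.25912983 0.14327835]
finger [0.50780246 0.2480615  0.19149332] [ 0.05192308  0.0576453  -0.00191828]
```

View pics/t2.png

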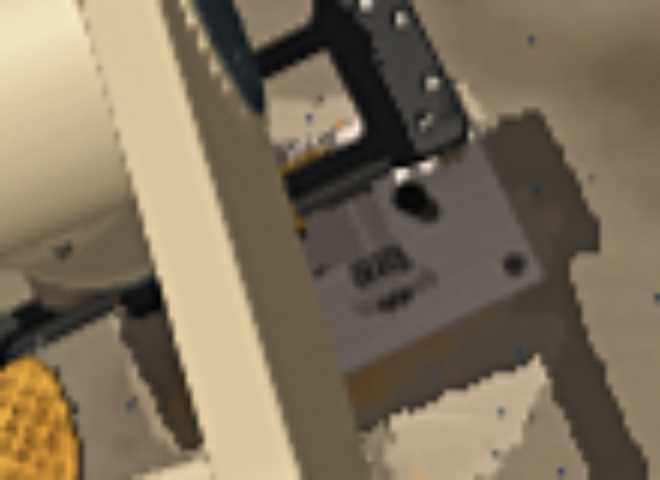

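```bash
python3 -c "
from go import *
p,d=cams.grab_frame('scene');W=cloud('scene',d)
print(r.observe()['ee_pos'],r.observe()['joints'])
for v in range(240,312,4):print(v,[W[v,u].round(3).tolist() for u in (236,240,243,247,252)])
cv2.imwrite('pics/s3.png',cv2.resize(p[150:350,180:340,::-1],None,fx=3,fy=3,interpolation=cv2.INTER_CUBIC))"
```

```text
[0.52026926 0.2319526  0.14114612] [4.16646419e-01 3.21440448e-01 1.80145977e+00 1.79290469e-04
 1.01876293e+00 1.49894621e+00]
240 [[0.485, 0.286, 0.296], [0.479, 0.284, 0.297], [0.477, 0.28, 0.295], [0.471, 0.279, 0.297], [0.484, 0.25, 0.272]]
244 [[0.479, 0.294, 0.297], [0.474, 0.291, 0.296], [0.47, 0.29, 0.297], [0.464, 0.289, 0.298], [0.461, 0.282, 0.295]]
248 [[0.474, 0.301, 0.296], [0.469, 0.299, 0.296], [0.465, 0.297, 0.297], [0.461, 0.295, 0.297], [0.457, 0.287, 0.293]]
252 [[0.47, 0.308, 0.296], [0.465, 0.305, 0.296], [0.461, 0.303, 0.296], [0.455, 0.302, 0.297], [0.455, 0.291, 0.29]]
256 [[0.469, 0.309, 0.29], [0.463, 0.308, 0.291], [0.458, 0.309, 0.294], [0.455, 0.304, 0.292], [0.454, 0.293, 0.284]]
260 [[0.469, 0.31, 0.283], [0.465, 0.307, 0.283], [0.461, 0.305, 0.283], [0.458, 0.301, 0.281], [0.452, 0.297, 0.28]]
264 [[0.473, 0.307, 0.272], [0.469, 0.302, 0.27], [0.465, 0.301, 0.272], [0.46, 0.298, 0.271], [0.453, 0.296, 0.272]]
268 [[0.474, 0.306, 0.264], [0.47, 0.303, 0.263], [0.466, 0.301, 0.263], [0.461, 0.298, 0.263], [0.456, 0.293, 0.262]]
272 [[0.475, 0.306, 0.25
[... 458 characters left out ...]
6, 0.111, 0.001], [0.631, 0.106, -0.001], [0.621, 0.108, 0.005], [0.617, 0.1, 0.001], [0.608, 0.096, 0.001]]
292 [[0.629, 0.121, 0.001], [0.621, 0.119, 0.003], [0.618, 0.113, -0.001], [0.611, 0.11, 0.0], [0.601, 0.107, 0.002]]
296 [[0.622, 0.132, 0.003], [0.618, 0.124, -0.002], [0.61, 0.125, 0.003], [0.604, 0.119, 0.0], [0.594, 0.118, 0.003]]
300 [[0.618, 0.138, -0.001], [0.611, 0.134, -0.002], [0.604, 0.133, 0.001], [0.6, 0.127, -0.002], [0.588, 0.126, 0.002]]
304 [[0.512, 0.268, 0.146], [0.507, 0.265, 0.145], [0.504, 0.261, 0.143], [0.498, 0.258, 0.143], [0.49, 0.257, 0.146]]
308 [[0.51, 0.272, 0.141], [0.506, 0.268, 0.139], [0.5, 0.267, 0.141], [0.495, 0.263, 0.14], [0.489, 0.259, 0.139]]
```

View pics/s3.png

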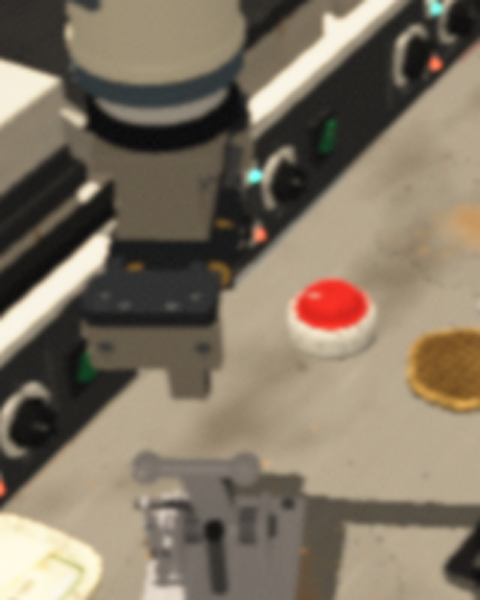

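The bar is still on the left at (0.501, 0.259). The depth puts the actual fingertips at z ≈ 0.17, about 45 mm above the 0.127 the TCP reading implies, so they passed over the bar without touching it. I go back over it, drop 45 mm lower and check the tip height by camera before I push.

Call:
{"name": "play_rows", "arguments": {
  "plan": [
    [[0,-0.3,-0.5],[0,0,0],0],
    [[0,-0.9,-0.5],[0,0,0],0],
    [[0,-1.6,-0.5],[0,0,0],0],
    [[0,-2.2,-0.5],[0,0,0],0],
    [[0,-2.6,-0.5],[0,0,0],0],
    [[0,-2.6,-0.1],[0,0,0],0],
    [[0,-2.6,0.3],[0,0,0],0],
    [[0,-2.6,0.7],[0,0,0],0],
    [[0,-2.6,1.0],[0,0,0],0],
    [[0,-2.6,1.0],[0,0,0],0]
  ]
}}

```text
time: 5.35
ee_pos: [0.4703, 0.3232, 0.0996]
eef_rot: [0.001, 0.97, 0.242, -0.001]
force: [-0.6, 0.1, 0.7]
gripper_width: 0.001
grip_force: 0.0
```

```bash
python3 -c "
from go import *
t=B-.045*yv;t[2]=.1;rel(t)
K,R,tt=cam('scene')
p,d=cams.grab_frame('scene');W=cloud('scene',d)
m=(d>0)&(abs(W[...,0]-.49)<.1)&(abs(W[...,1]-.29)<.12)&(W[...,2]>.09)&(W[...,2]<.25)
for z in np.arange(.09,.25,.01):
  q=W[m&(abs(W[...,2]-z)<.005)]
  if len(q):print(round(z,2),len(q),np.median(q,0).round(3),q.min(0).round(3),q.max(0).round(3))
cv2.imwrite('pics/s4.png',cv2.resize(p[200:400,150:400,::-1],None,fx=3,fy=3,interpolation=cv2.INTER_CUBIC))"
```

```text
t 5.35 [0.4703 0.3232 0.0996] xaxis [ 0.883  0.47  -0.003] F [-0.6  0.1  0.7] rel [-0.05  2.93 -0.01] push dir [-0.011  1.     0.   ]
0.09 4 [0.505 0.233 0.092] [0.505 0.231 0.09 ] [0.506 0.236 0.094]
0.1 5 [0.502 0.238 0.103] [0.501 0.236 0.099] [0.503 0.239 0.104]
0.11 1 [0.501 0.241 0.105] [0.501 0.241 0.105] [0.501 0.241 0.105]
0.13 14 [0.465 0.335 0.132] [0.459 0.253 0.128] [0.474 0.341 0.135]
0.14 68 [0.476 0.254 0.142] [0.469 0.242 0.135] [0.489 0.258 0.145]
0.15 39 [0.478 0.251 0.147] [0.473 0.245 0.145] [0.485 0.256 0.15 ]
0.21 56 [0.434 0.399 0.214] [0.406 0.239 0.211] [0.487 0.41  0.215]
0.22 315 [0.434 0.391 0.221] [0.403 0.239 0.215] [0.486 0.41  0.225]
0.23 414 [0.448 0.337 0.229] [0.404 0.233 0.225] [0.502 0.409 0.235]
0.24 355 [0.44  0.34  0.237] [0.401 0.228 0.235] [0.497 0.41  0.245]
```

View pics/s4.png

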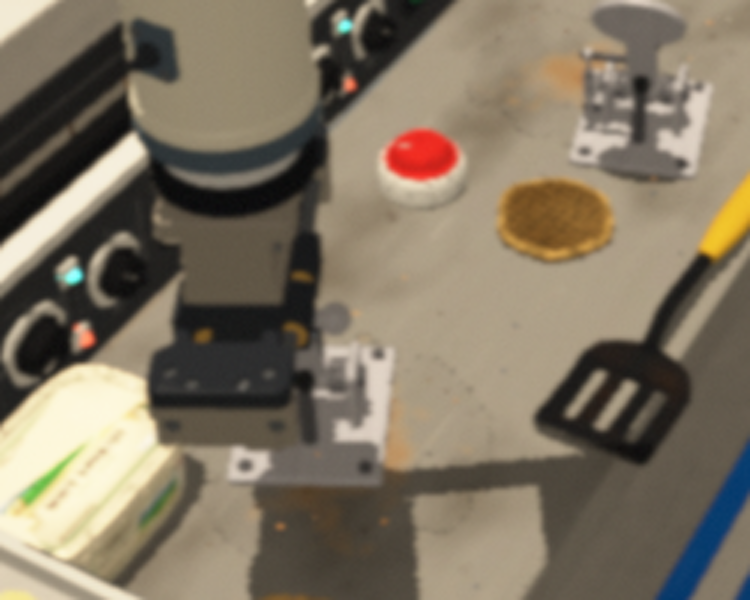

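The hand is back on the bar's left, with its tips measured at z ≈ 0.13 and the bar untouched (right ball at about (332,318)). I go 10 mm lower and push.

Call:
{"name": "play_rows", "arguments": {
  "plan": [
    [[-0.05,0,0.25],[0,0,0],0],
    [[-0.05,0.4,0.25],[0,0,0],0],
    [[-0.05,0.8,0.25],[0,0,0],0],
    [[-0.05,1.1,0.25],[0,0,0],0],
    [[-0.05,1.4,0.25],[0,0,0],0],
    [[-0.05,1.7,0.25],[0,0,0],0],
    [[-0.05,2.0,0.25],[0,0,0],0],
    [[-0.05,2.3,0.25],[0,0,0],0],
    [[-0.05,2.6,0.25],[0,0,0],0],
    [[-0.05,2.9,0.25],[0,0,0],0]
  ]
}}

```text
time: 6.4
ee_pos: [0.5245, 0.2192, 0.0911]
eef_rot: [0.0, 0.97, 0.242, -0.0]
force: [-0.0, 1.1, 0.2]
gripper_width: 0.003
grip_force: 0.0
```

```bash
python3 -c "
from go import *
rel(B)
p,d=cams.grab_frame('scene');print(r.observe()['force'])
cv2.imwrite('pics/s5.png',cv2.resize(p[200:400,150:400,::-1],None,fx=3,fy=3,interpolation=cv2.INTER_CUBIC))"
```

```text
t 6.4 [0.5245 0.2192 0.0911] xaxis [ 0.883  0.47  -0.   ] F [-0.   1.1  0.2] rel [-0.02 -1.13 -1.2 ] push dir [-0.011  1.     0.   ]
[ 0.39400323 -1.72059722 -0.1167233 ]
```

View pics/s5.png

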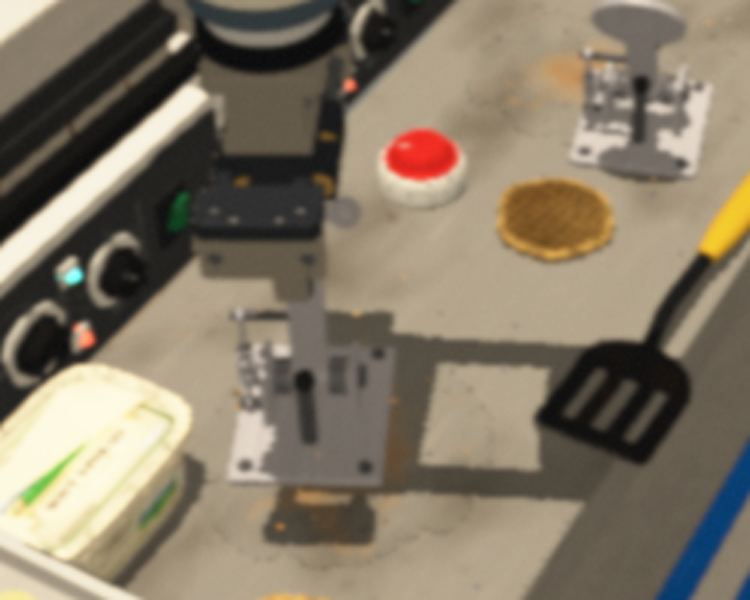

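The stem is now almost upright, with its ball at about (343,212). I push 40 mm further, then back off.

Call:
{"name": "play_rows", "arguments": {
  "plan": [
    [[0,0.25,0],[0,0,0],0],
    [[0,0.5,0],[0,0,0],0],
    [[0,0.75,0],[0,0,0],0],
    [[0,1.0,0],[0,0,0],0],
    [[0,1.0,0],[0,0,0],0],
    [[0,0.5,0],[0,0,0],0],
    [[0,0,0],[0,0,0],0],
    [[0,-0.8,0],[0,0,0],0],
    [[0,-0.8,-0.8],[0,0,0],0],
    [[0,-0.8,-1.8],[0,0,0],0]
  ]
}}

```text
time: 7.45
ee_pos: [0.507, 0.2491, 0.1623]
eef_rot: [0.0, 0.97, 0.243, -0.002]
force: [0.7, 0.4, 0.4]
gripper_width: 0.008
grip_force: 0.0
```

Call:
{"name": "play_rows", "arguments": {
  "plan": [
    [[0,0,-0.8],[0,0,0],0],
    [[0,0,-1.6],[0,0,0],0],
    [[0,-0.6,-2.2],[0,0,0],0],
    [[0,-1.2,-2.2],[0,0,0],0],
    [[0,-1.8,-2.2],[0,0,0],0],
    [[0,-2.4,-2.2],[0,0,0],0],
    [[0,-2.4,-2.2],[0,0,0],0],
    [[0,-2.4,-2.2],[0,0,0],0],
    [[0,-2.4,-2.2],[0,0,0],0],
    [[0,-2.4,-2.2],[0,0,0],0]
  ]
}}

```text
time: 8.45
ee_pos: [0.4644, 0.3328, 0.2511]
eef_rot: [0.0, 0.97, 0.242, -0.0]
force: [0.3, -0.6, 0.1]
gripper_width: 0.003
grip_force: 0.0
```

```bash
python3 -c "
from go import *
rel(B)
p,d=cams.grab_frame('scene');W=cloud('scene',d)
cv2.imwrite('pics/s6.png',cv2.resize(p[150:400,150:400,::-1],None,fx=2.4,fy=2.4,interpolation=cv2.INTER_CUBIC))
F=np.array([.5296,.2067,0]);C=F-.06*yv
m=(d>0)&(np.hypot(W[...,0]-C[0],W[...,1]-C[1])<.045)&(W[...,2]>.12)&(W[...,2]<.16);print(m.sum(),np.median(W[m],0),C)"
```

```text
t 8.45 [0.4644 0.3328 0.2511] xaxis [ 0.883  0.469 -0.   ] F [ 0.3 -0.6  0.1] rel [-0.02  2.08  2.8 ] push dir [-0.01  1.    0.  ]
353 [0.55155089 0.15814805 0.14071901] [0.5572  0.15342 0.     ]
```

View pics/s6.png

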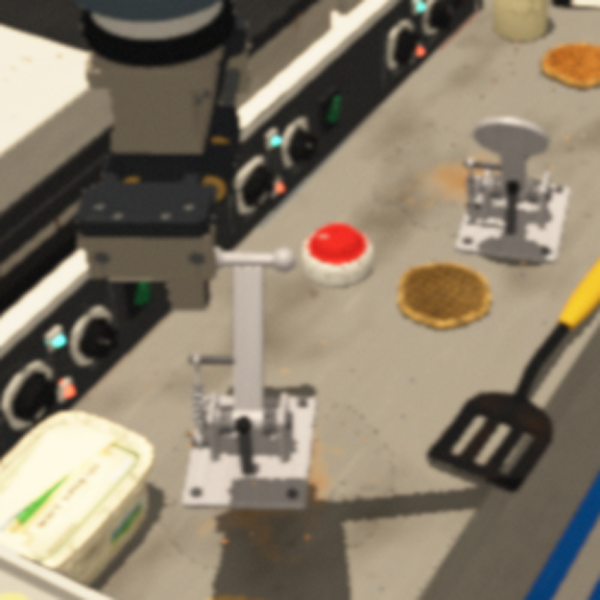

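The bar now lies on the right at (0.552, 0.158, 0.14), right where the stop should hold it. The plate stand is still folded left, and the hand is clear of everything.

```bash
python3 -c "
from plant import r
print(r.hand_in())"
```

```text
the job is handed in; nothing more can be done
None
```

The turner rest has snapped over and rests against its right-hand stop, the plate stand is still folded left, and the job was handed in with the hand clear at about 8.5 s; hand-in returned no verdict.

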